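# Line up the reagent bottles by height

## Robot

A 6-joint arm with a two-finger parallel gripper is mounted at the origin on a cart in front of the work surface, level with it; the furniture and walls round the work are solid. World frame = base frame: x ahead of the robot, y to its left, z up, the work surface at z = 0. Lengths are in m, angles in rad, forces in N, time in s.
With the tool pointing down it reaches from about 0.3 to 0.875 m from the base axis. Payload 6.4 kg.
Tool frame: the origin (TCP) lies at the very end of the fingers, on their centre line; the grasp point (between the pads) lies 19 mm behind it; z points along the fingers, y is the line along which they close (so a half turn about z gives the same grasp; the last joint's range is limited). The gripper opens to 85 mm and grips with 20 to 120 N. Pads are 22 mm wide; open, the fingers measure 114 mm over their backs; the gripper's body (76 mm by 85 mm) begins 54 mm behind the grasp point. The pads swing forward as they close: fully open they stand 13 mm farther back than shut.
Start: joints at [1.127, 0.181, 1.607, -0, 1.354, -0.206], TCP at [0.135, 0.559, 0.231] pointing down, gripper open.
Joint ranges: [-2.99, 2.99], [-0.89, 2.07], [0.3, 2.58], [-1.14, 4.28], [0, 2.63], [-3.12, 3.12]. Speed limits (rad/s): [2.57, 2.57, 3.01, 3.14, 3.14, 3.14].

## Interface

Orientations are given as a unit quaternion [w, x, y, z].
In Python, from bench import ctrl gives the robot as it stands.
- The arm moves only by the tool jog_arm, never from a script. Its argument "series" is a list that holds one entry, the list of rows, each a list of 7 numbers: the shift along the tool's x, y, z in mm, then the turn, a rotation vector about the tool's x, y, z in rad, then the finger opening in mm, from 0 to 85.4. In form: [[[tx, ty, tz, rx, ry, rz, gripper], ...]]. A call has exactly 10 rows; each row shifts and turns the commanded pose from where the row before left it, along the tool's axes as they then stand; what a row does not reach is not made up. A row lasts 1/10 s, in which the tool goes at most 50 mm and 8.59 degrees, less where a joint would pass 70% of its speed; a pose out of reach is approached as far as the arm can. A call with a gripper value outside its range is refused whole. The fingers move at their own pace and stop on an object; the grip force is fixed at half the most. Time passes only in rows, so rows that do not move let the fingers close, or fill a call up. It gives the time, the measured TCP pose, the force, the opening and the grip force at its end, in the units of the state.
- ctrl.get_obs(): the state, without advancing time (a new reading comes with each control period).
- ctrl.camera(name): name is "scene" or "top" or "wrist"; returns a dict with "frame" (480x640x3 uint8, blue, green, red), "z_map" (480x640 float32, m along the optical axis (not along the pixel's ray), 0 where there is no reading), "fx", "fy", "cx", "cy" (pixels), "xyz" and "rotation" of the camera in the world. Camera axes: x right, y down, z forward; pixel columns grow to the right and rows downward; lengths in m; the calibration is good to about 2 mm. A picture is of the moment at which its call begins.
- ctrl.hand_in(): hands the job in; it is judged then, once.
The state is a dict: "time_s": time; "q": joint angles; "dq": joint speeds; "joint_efforts": joint torques, N m; "eef_pos": TCP position; "eef_rot": TCP orientation; "wrist_force": force on the tool from outside, world axes, zero at the start; "torque": the same for the moment, N m; "opening": opening from 0.0 (shut) to 1.0 (fully open); "grasp_force": force on a finger pad.
Only numpy, scipy, OpenCV 4.12 (cv2) and the standard library are available. Lean on these libraries where they do the work, as an engineer would, in place of code of your own. Each camera call takes 0.05 s, during which the arm holds its last target. There are 200 camera calls.

## Task

The four capped bottles standing beside the low stand are to be lined up on it in order of height, one upright in the middle of each black disc: the tallest on the disc next to the red end block, then each shorter one in turn, so that the shortest stands at the white end. Do not tip any bottle over on the way.

Things in the scene. Friction and masses are not known exactly. Their poses are not given: they have to be found in the camera images.
- ethanol_bottle: The tallest bottle: clear glass body with a paper label, red screw cap. 154 mm high; round body of 62 mm diameter with sides straight from the foot to 105 mm height, then shoulder and cap (39 mm diameter). Up to 0.5 kg. Grip it across the body, 85 to 105 mm up. Origin: centre of its underside, z up. Loose, upright at the start.
- buffer_bottle: The second tallest bottle: clear glass body with a paper label, blue screw cap. 132 mm high; round body of 58 mm diameter with sides straight to 90 mm height, then shoulder and cap (39 mm diameter). Up to 0.4 kg. Grip it across the body about 70 to 90 mm up. Origin: centre of its underside, z up. Loose, upright at the start.
- stain_bottle: The third bottle: brown (amber) body, black screw cap. 116 mm high; round body of 47 mm diameter with sides straight to 78 mm height, then shoulder and cap (29 mm diameter). Up to 0.25 kg. Grip it across the body about 55 to 75 mm up. Origin: centre of its underside, z up. Loose, upright at the start.
- oil_bottle: The shortest bottle: slim clear bottle with pale yellow contents and a black cap. 66 mm high; round body of 25 mm diameter with sides straight to 43 mm height, then shoulder and cap (21 mm diameter). Under 0.06 kg. Grip it across the body about 15 to 40 mm up. Origin: centre of its underside, z up. Loose, upright at the start.
- stand: Fixed low aluminium stand: plate 96 mm (its x) by 440 mm (its y), 6 mm thick, with a lip 14 mm high along its far (+x) edge, 42 mm from the middle line. Four black discs, 100 mm apart, lie in a row along its y axis. Origin: centre of its underside. Lies to the robot's right, turned up to 7 degrees. Grip bottles along x; a cabinet hangs at x > 0.63, z > 0.36 m.
- disc_a: Black rubber disc, 64 mm diameter, 2 mm thick, fixed on the stand: the leftmost of the four (at y = +150 mm on the stand). Origin: centre of its underside, 6 mm above the bench; its top is 8 mm above the bench.
- disc_b: The same, second from the left (at y = +50 mm on the stand).
- disc_c: The same, third from the left (at y = -50 mm on the stand).
- disc_d: The same, the rightmost (at y = -150 mm on the stand).
- red_block: Fixed red plastic end block, 78 by 24 mm and 18 mm high, on one end of the stand, either left or right, 54 mm beyond the centre of the end disc; its top is 24 mm above the bench. A white block of the same size stands at the other end. Origin: centre of its underside.
There are look-alikes about, which are no part of the job. What is shaped like the ethanol_bottle but purple is not meant.

How it is judged:
By the outcome, as a careful person would: the job done as asked, in the order asked, and still so for the second after the job is handed in, with the robot touching nothing.
It also fails if it takes over 112 s, if anything falls off the work surface, if the arm or the gripper's body presses on something with over 40 N, if the wrist force passes 120 N, or if a joint passes its speed limit or range.

## Working session

There is one attempt and no reset: what is moved stays moved. The work goes in short steps, Python scripts to look and compute and a tool call to move; the robot and the scene stay as the last step left them, time stands still between calls to the robot, and variables do not carry over. Pictures are saved under pics/ and viewed, at most 14 in all, crops included, and the job is handed in when it is done.

Besides the shell and the picture viewer there is one more tool, called after "Emit:" by a JSON object that holds its "op" and its "data". jog_arm: Moves the arm, as the interface text tells. Its arguments: {"type":"object","properties":{"series":{"type":"array"}},"required":["series"]}

```bash
mkdir -p pics; python3 - <<'E'
from bench import ctrl
import cv2,numpy as np,pickle
o=ctrl.get_obs();print({k:np.round(v,3) for k,v in o.items()})
for n in("scene","top"):
    c=ctrl.camera(n);cv2.imwrite(f"pics/{n}0.png",c["frame"]);pickle.dump(c,open(f"{n}0.pkl","wb"))
    print(n,c["fx"],c["cx"],c["cy"],c["xyz"],np.round(c["rotation"],3).tolist())
E
```

```text
{'time_s': np.float64(0.0), 'q': array([ 1.127,  0.182,  1.608,  0.   ,  1.354, -0.206]), 'dq': array([ 0.   ,  0.001, -0.001, -0.001, -0.   , -0.   ]), 'joint_efforts': array([ 1.0000e-03, -4.4487e+01, -3.5134e+01, -0.0000e+00,  9.0000e-03,
        0.0000e+00]), 'eef_pos': array([0.135, 0.558, 0.23 ]), 'eef_rot': array([-0.   ,  0.119,  0.993, -0.001]), 'wrist_force': array([ 0.114,  0.171, -0.283]), 'torque': array([-0.033, -0.029,  0.018]), 'grasp_force': np.float64(0.0), 'opening': np.float64(1.0)}
scene 569.2987451342938 322.228027625463 242.96806805141443 [-0.62893772 -0.63859525  0.53625197] [-0.484, 0.717, -0.416, 0.28]
top 466.40828688446027 320.5624416352556 239.0987743043992 [ 0.34896599 -0.01928884  1.0499904 ] [-0.014, 0.708, -0.706, 0.027]
```

View pics/scene0.png

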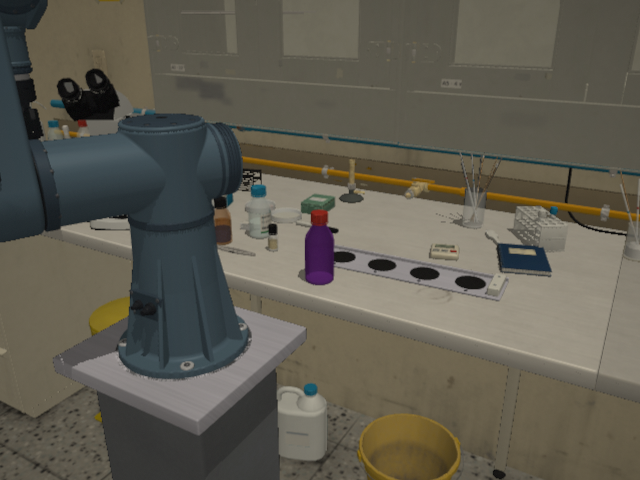

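View pics/top0.png

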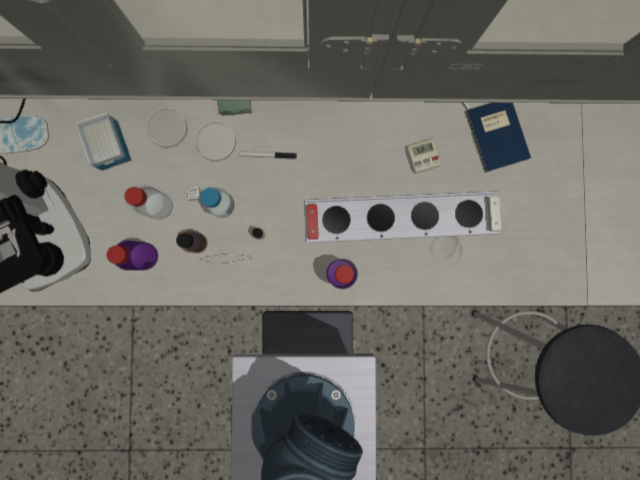

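The top view shows, left of the stand, red cap on a clear body (135,196), blue cap (210,198), black cap on a brown body (185,240) and small vial (257,232). The red-capped look-alikes at (117,255) and (342,273) have purple bodies, so the clear one at (135,196) is the ethanol bottle. The stand's red block is at its left end (312,222) and the white one at (493,213).

```bash
cat > h.py <<'E'
import cv2,numpy as np,pickle
from scipy.spatial.transform import Rotation as R
def rot(c):
    q=np.array(c["rotation"]); return R.from_quat([q[1],q[2],q[3],q[0]]).as_matrix() if q.size==4 else q
def cast(c,uv,z):
    uv=np.atleast_2d(uv).astype(float)
    d=np.c_[(uv[:,0]-c["cx"])/c["fx"],(uv[:,1]-c["cy"])/c["fy"],np.ones(len(uv))]@rot(c).T
    p=np.array(c["xyz"]); return p+d*((z-p[2])/d[:,2])[:,None]
def cloud(c):
    v,u=np.mgrid[:480,:640]; D=c["z_map"]
    P=np.stack([(u-c["cx"])/c["fx"]*D,(v-c["cy"])/c["fy"]*D,D],-1)@rot(c).T+np.array(c["xyz"])
    P[D==0]=np.nan; return P
def capxy(c,box,h):
    """cap-top centre in a pixel box: pixels whose depth height is near h, cast onto z=h"""
    P=cloud(c);x0,y0,x1,y1=box
    m=np.zeros((480,640),np.uint8);m[y0:y1,x0:x1]=(abs(P[y0:y1,x0:x1,2]-h)<.006)
    k=max(cv2.findContours(m,0,2)[0],key=cv2.contourArea)
    (u,v),r=cv2.minEnclosingCircle(k); w=np.argwhere(m)[:,::-1].mean(0)
    return cast(c,[(u,v),w],h),r,(u,v),m.sum()
E
python3 - <<'E'
from h import *
c=pickle.load(open("top0.pkl","rb"))
P=cloud(c)
for n,b,h in(("eth",(115,175,185,225),.154),("buf",(195,180,240,225),.132),("stain",(170,222,212,258),.116),("oil",(245,220,270,245),.066),("purpL",(95,235,165,275),.154),("purpR",(320,250,365,295),.154)):
    z=P[b[1]:b[3],b[0]:b[2],2]; print(n,"maxz",np.nanmax(z).round(3))
    try: xy,r,uv,s=capxy(c,b,h);print(xy.round(4).tolist(),round(r,1),np.round(uv,1),s)
    except Exception as e: print(e)
g=cv2.cvtColor(c["frame"],6);m=np.zeros_like(g);m[190:245,318:490]=(g[190:245,318:490]<75)*255
D=[]
for k in cv2.findContours(m,0,2)[0]:
    if cv2.contourArea(k)>200:
        e=cv2.fitEllipse(k); D.append(cast(c,e[0],.008)[0]);print("disc",np.round(e[0],1),np.round(e[1],1),D[-1].round(4))
D=np.array(sorted(D,key=lambda p:-p[1]));print(np.linalg.norm(np.diff(D,axis=0),axis=1),np.degrees(np.arctan2(*(D[0]-D[-1])[:2])))
f=c["frame"]
cv2.imwrite("pics/crop0.png",cv2.resize(f[165:300,90:370],None,fx=2.8,fy=2.8,interpolation=cv2.INTER_CUBIC))
E
```

```text
eth maxz 0.159
[[0.4819, 0.3227, 0.154], [0.4825, 0.3227, 0.154]] 9.8 [133.6 196.3] 291
buf maxz 0.137
[[0.4844, 0.1824, 0.132], [0.4846, 0.1824, 0.132]] 10.0 [209.5 197. ] 298
stain maxz 0.122
[[0.3992, 0.2362, 0.116], [0.3997, 0.2366, 0.116]] 7.9 [183.5 240.5] 186
oil maxz 0.072
[[0.4189, 0.0967, 0.066], [0.4189, 0.097, 0.066]] 4.9 [256.6 232.7] 78
purpL maxz 0.159
[[0.3711, 0.353, 0.154], [0.3701, 0.3532, 0.154]] 10.1 [116.1 254. ] 294
purpR maxz 0.161
[[0.3332, -0.0818, 0.154], [0.3332, -0.0818, 0.154]] 9.3 [344.1 274.2] 270
disc [336.1 219.1] [25.9 26.5] [ 0.4539 -0.0741  0.008 ]
disc [380.3 217.4] [26.3 26.6] [ 0.4582 -0.1737  0.008 ]
disc [424.4 215.5] [25.7 26.2] [ 0.4629 -0.2734  0.008 ]
disc [468.6 213.3] [25.8 26.1] [ 0.4683 -0.3736  0.008 ]
[0.09972926 0.09979086 0.10041363] -2.7565127715818893
```

View pics/crop0.png

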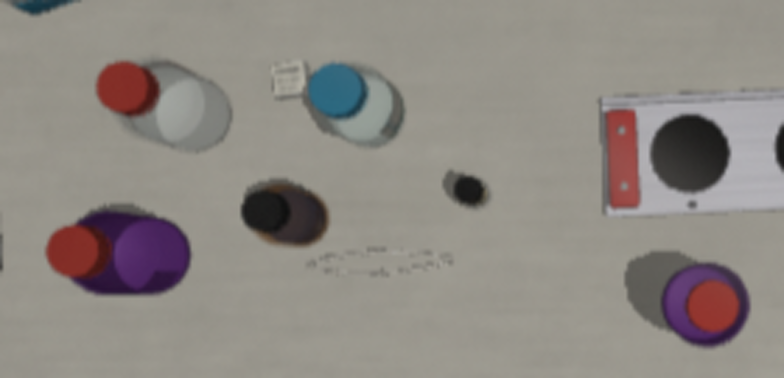

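Confirmed in the crop: the ethanol bottle (clear body) at crop (125,88), buffer (337,92), stain (265,212), oil (468,190); both purple ones (75,250) and (712,305) are left alone. The red block sits left of the stand, so the order is ethanol→disc_a, buffer→b, stain→c, oil→d.

Emit:
{"op": "jog_arm", "data": {"series": [[[-7,-20,0,0,0,0,85],[-14,-39,0,0,0,0,85],[-14,-39,0,0,0,0,85],[-14,-39,0,0,0,0,85],[-14,-39,0,0,0,0,85],[-14,-39,0,0,0,0,85],[-4,-11,0,0,0,0,85],[0,0,0,0,0,0.1,85],[0,0,0,0,0,0.14,85],[0,0,0,0,0,0.14,85]]]}}

```text
time_s: 1.1
eef_pos: [0.1611, 0.3204, 0.2314]
eef_rot: [-0.0, 0.307, 0.952, 0.0]
wrist_force: [-0.7, -0.5, 0.2]
opening: 0.997
grasp_force: 0.0
```

```bash
cat >> h.py <<'E'
def shift(x,y,z,yaw=.048):
    """tool-axis shift (mm) and z turn from the present pose to a down-pointing target"""
    from bench import ctrl
    o=ctrl.get_obs();q=o["eef_rot"];M=R.from_quat([q[1],q[2],q[3],q[0]]).as_matrix()
    d=np.array([x,y,z])-o["eef_pos"]
    cy=np.arctan2(M[1,1],M[0,1])
    # target axes: y=(c,s,0), z=(0,0,-1), x = y cross z
    Y=np.array([np.cos(yaw),np.sin(yaw),0]);Z=np.array([0,0,-1.]);X=np.cross(Y,Z);T=np.c_[X,Y,Z]
    print("pos",o["eef_pos"].round(4),"tool shift mm",(M.T@d*1e3).round(1),"rotvec",R.from_matrix(M.T@T).as_rotvec().round(4),"shift in target axes",(T.T@d*1e3).round(1),"F",o["wrist_force"].round(1),"t",round(float(o["time_s"]),2),"open",round(float(o["opening"]),2),"grip",round(float(o["grasp_force"]),1))
E
python3 -c "
from h import *
shift(.482,.323,.23)"
```

```text
pos [0.1611 0.3204 0.2314] tool shift mm [-258.9  189.7    1.4] rotvec [ 4.000e-04 -4.000e-04  8.987e-01] shift in target axes [-12.8 320.7   1.4] F [-0.7 -0.5  0.2] t 1.1 open 1.0 grip 0.0
```

Emit:
{"op": "jog_arm", "data": {"series": [[[0,0,0,0,0,0.14,85],[0,0,0,0,0,0.14,85],[0,0,0,0,0,0.14,85],[0,0,0,0,0,0.14,85],[0,0,0,0,0,0.14,85],[0,0,0,0,0,0.14,85],[0,0,0,0,0,0.06,85],[-3,20,0,0,0,0,85],[-3,40,0,0,0,0,85],[-2,40,0,0,0,0,85]]]}}

```text
time_s: 2.1
eef_pos: [0.2622, 0.3179, 0.2314]
eef_rot: [-0.0, 0.688, 0.726, 0.0]
wrist_force: [0.8, 0.5, 1.3]
opening: 0.995
grasp_force: 0.0
```

```bash
python3 -c "
from h import *
shift(.482,.323,.23)"
```

```text
pos [0.2622 0.3179 0.2314] tool shift mm [ -6.8 219.7   1.5] rotvec [ 0.0006 -0.0008  0.0064] shift in target axes [ -5.4 219.7   1.4] F [0.8 0.5 1.3] t 2.1 open 1.0 grip 0.0
```

Emit:
{"op": "jog_arm", "data": {"series": [[[-1,40,0,0,0,0.006,85],[-1,40,0,0,0,0,85],[-1,40,0,0,0,0,85],[-1,40,0,0,0,0,85],[-1,40,0,0,0,0,85],[-0.4,19.7,0,0,0,0,85],[0,0,0,0,0,0,85],[0,0,0,0,0,0,85],[0,0,0,0,0,0,85],[0,0,0,0,0,0,85]]]}}

```text
time_s: 3.1
eef_pos: [0.4798, 0.323, 0.2314]
eef_rot: [-0.0, 0.69, 0.724, -0.0]
wrist_force: [-0.6, 0.1, 0.5]
opening: 0.996
grasp_force: 0.0
```

```bash
python3 - <<'E'
from h import *
from bench import ctrl
c=ctrl.camera("wrist");cv2.imwrite("pics/w1.png",c["frame"]);pickle.dump(c,open("w1.pkl","wb"))
print(c["xyz"],(rot(c)).round(2).tolist());P=cloud(c);print(np.nanmax(P[...,2]))
hsv=cv2.cvtColor(c["frame"],cv2.COLOR_BGR2HSV);m=(((hsv[...,0]<8)|(hsv[...,0]>172))&(hsv[...,1]>140)&(hsv[...,2]>60)).astype(np.uint8)
for k in cv2.findContours(m,0,2)[0]:
    if cv2.contourArea(k)>300:
        (u,v),r=cv2.minEnclosingCircle(k);print((u,v),r,cast(c,(u,v),.154).round(4), np.nanmedian(P[int(v)-3:int(v)+3,int(u)-3:int(u)+3].reshape(-1,3),axis=0))
shift(.482,.323,.084)
E
```

```text
[0.47537857 0.40141915 0.3746359 ] [[1.0, 0.05, 0.01], [0.05, -0.95, -0.3], [0.0, 0.3, -0.95]]
0.3198923914022099
(329.7989807128906, 251.273193359375) 32.003822326660156 [[0.4829 0.3298 0.154 ]] [0.48211197 0.33050893 0.15460495]
(132.29220581054688, 188.94805908203125) 37.37913131713867 [[0.3736 0.3603 0.154 ]] [0.37353582 0.36121494 0.15468347]
pos [0.48   0.323  0.2316] tool shift mm [-1.000e-01  2.000e+00  1.476e+02] rotvec [ 0.0002 -0.0002 -0.0001] shift in target axes [-1.000e-01  2.000e+00  1.476e+02] F [-0.3  0.1  0.1] t 3.15 open 1.0 grip 0.0
```

View pics/w1.png

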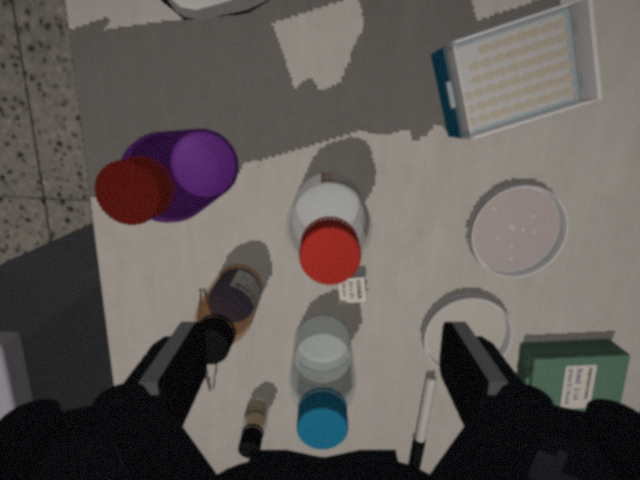

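The wrist view has the clear, red-capped bottle at (330,251), the purple look-alike at (132,189), blue at (323,420), stain at (215,340) and oil at (252,440). I'll use the wrist estimate, (0.483, 0.329), for the grasp.

Emit:
{"op": "jog_arm", "data": {"series": [[[3,2,10,0,0,0,85],[3,1,20,0,0,0,85],[0,0,25,0,0,0,85],[0,0,25,0,0,0,85],[0,0,25,0,0,0,85],[0,0,20,0,0,0,85],[0,0,12,0,0,0,85],[0,0,8,0,0,0,85],[0,0,1,0,0,0,85],[0,0,0,0,0,0,85]]]}}

```text
time_s: 4.15
eef_pos: [0.484, 0.329, 0.0859]
eef_rot: [0.0, 0.69, 0.724, 0.0]
wrist_force: [0.6, 0.2, 1.8]
opening: 0.993
grasp_force: 0.0
```

Emit:
{"op": "jog_arm", "data": {"series": [[[0,0,0,0,0,0,40],[0,0,0,0,0,0,40],[0,0,0,0,0,0,40],[0,0,0,0,0,0,40],[0,0,0,0,0,0,40],[0,0,0,0,0,0,40],[0,0,0,0,0,0,40],[0,0,0,0,0,0,40],[0,0,0,0,0,0,40],[0,0,0,0,0,0,40]]]}}

```text
time_s: 5.15
eef_pos: [0.4843, 0.3292, 0.087]
eef_rot: [0.0, 0.69, 0.724, 0.001]
wrist_force: [-1.9, -0.1, 6.4]
opening: 0.698
grasp_force: 64.2
```

```bash
python3 - <<'E'
from h import *
shift(.454,-.074,.25)
from bench import ctrl
c=ctrl.camera("wrist");cv2.imwrite("pics/w2.png",c["frame"])
E
```

```text
pos [0.4843 0.3292 0.087 ] tool shift mm [-401.2  -49.  -163.4] rotvec [ 0.0019 -0.0008 -0.0009] shift in target axes [-401.2  -49.6 -163. ] F [-1.9 -0.1  6.4] t 5.15 open 0.7 grip 64.2
```

View pics/w2.png

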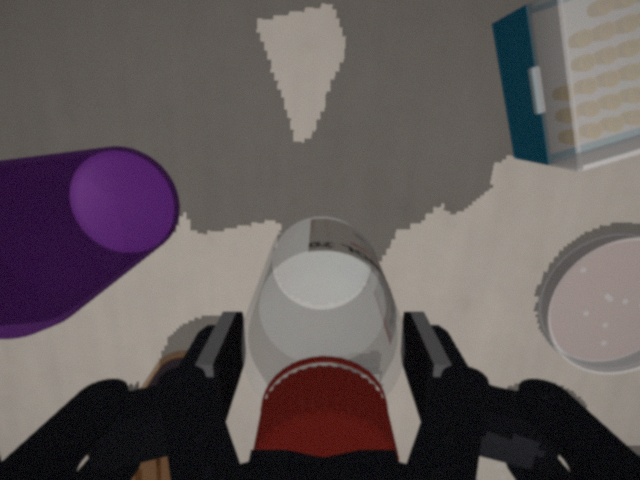

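The bottle is upright between the fingers, cap (325,410) and body (322,290), gripped at 64 N. Next I lift it and carry it over.

Emit:
{"op": "jog_arm", "data": {"series": [[[0,0,-3,0,0,0,40],[0,0,-8,0,0,0,40],[0,0,-16,0,0,0,40],[0,0,-22,0,0,0,40],[0,0,-25,0,0,0,40],[0,0,-25,0,0,0,40],[0,0,-25,0,0,0,40],[-2,0,-20,0,0,0,40],[-6,-1,-14,0,0,0,40],[-12,-1,-4,0,0,0,40]]]}}

```text
time_s: 6.2
eef_pos: [0.4832, 0.3089, 0.2499]
eef_rot: [0.001, 0.69, 0.724, 0.002]
wrist_force: [-0.1, -0.2, -2.2]
opening: 0.696
grasp_force: 65.4
```

Emit:
{"op": "jog_arm", "data": {"series": [[[-20,-3,0,0,0,0,40],[-25,-4,0,0,0,0,40],[-25,-4,0,0,0,0,40],[-25,-4,0,0,0,0,40],[-25,-4,0,0,0,0,40],[-25,-4,0,0,0,0,40],[-25,-4,0,0,0,0,40],[-20,-3,0,0,0,0,40],[-12,-2,0,0,0,0,40],[-5,0,0,0,0,0,40]]]}}

```text
time_s: 7.2
eef_pos: [0.4597, 0.0991, 0.2468]
eef_rot: [-0.0, 0.691, 0.723, -0.0]
wrist_force: [-0.3, 0.8, -3.6]
opening: 0.697
grasp_force: 65.4
```

```bash
cat >> h.py <<'E'
def discs(c,z=.008):
    """black discs seen in a wrist view: ellipse centres cast onto the disc top"""
    g=cv2.cvtColor(c["frame"],6);P=cloud(c)
    m=((g<75)&(P[...,2]<.03)).astype(np.uint8)
    for k in cv2.findContours(m,0,2)[0]:
        if cv2.contourArea(k)>1200 and len(k)>5:
            e=cv2.fitEllipse(k);q=cast(c,k[:,0],z);
            (a,b),r=cv2.minEnclosingCircle(q[:,:2].astype(np.float32))
            print("disc px",np.round(e[0]),np.round(e[1]),"xy",cast(c,e[0],z)[0,:2].round(4),"circ",np.round((a,b,r),4))
E
python3 - <<'E'
from h import *
shift(.454,-.074,.25)
from bench import ctrl
c=ctrl.camera("wrist");cv2.imwrite("pics/w3.png",c["frame"]);pickle.dump(c,open("w3.pkl","wb"))
discs(c)
E
```

```text
pos [0.4597 0.0991 0.2468] tool shift mm [-172.7  -13.5   -3.2] rotvec [-0.001   0.     -0.0027] shift in target axes [-172.6  -14.    -3.2] F [-0.3  0.8 -3.6] t 7.2 open 0.7 grip 65.4
disc px [602. 143.] [56. 92.] xy [0.7106 0.1681] circ [0.7145 0.1634 0.0435]
disc px [149.  17.] [ 44. 101.] xy [0.3068 0.252 ] circ [0.3096 0.2519 0.0464]
disc px [ 58. 198.] [114. 365.] xy [0.2073 0.0949] circ [0.1935 0.054  0.2112]
```

View pics/w3.png

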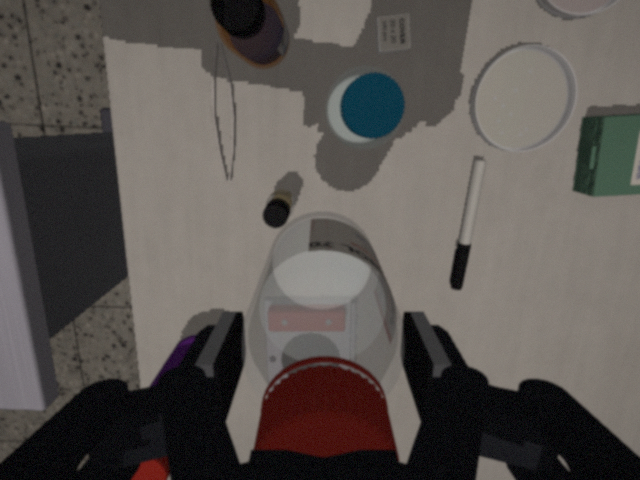

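This shows the bottle held upright, the blue cap at (372,105), the oil cap at (277,212), and the red block through the glass at (307,318). Next I compare wrist and top estimates.

```bash
python3 - <<'E'
from h import *
c=pickle.load(open("w3.pkl","rb"));P=cloud(c)
for n,b,h in(("buf",(330,60,415,150),.132),("oil",(255,190,300,235),.066),):
    xy,r,uv,s=capxy(c,b,h);print(n,xy.round(4).tolist(),r,s,"depth z",np.nanmedian(P[int(uv[1])-4:int(uv[1])+4,int(uv[0])-4:int(uv[0])+4,2]))
w=pickle.load(open("w1.pkl","rb"))
for n,b,h in(("eth",(290,205,370,290),.154),("purpL",(85,145,180,230),.154),("buf",(290,380,355,455),.132)):
    xy,r,uv,s=capxy(w,b,h);print(n,xy.round(4).tolist(),r,s)
# red block through the glass in w3, and in the top picture
for c,bx,z in((c,(255,295,360,340),.024),(pickle.load(open("top0.pkl","rb")),(300,195,325,245),.024)):
    hsv=cv2.cvtColor(c["frame"],40);x0,y0,x1,y1=bx;s=hsv[y0:y1,x0:x1]
    m=(((s[...,0]<10)|(s[...,0]>170))&(s[...,1]>70)).astype(np.uint8);k=max(cv2.findContours(m,0,2)[0],key=cv2.contourArea)
    a=cv2.minAreaRect(k);print(a,cast(c,np.array(a[0])+[x0,y0],z).round(4))
t=pickle.load(open("top0.pkl","rb"));print("bench z in top",np.nanmedian(cloud(t)[265:295,200:300,2]),np.nanmedian(cloud(t)[205:235,560:580,2]))
E
```

```text
buf [[0.4849, 0.1873, 0.132], [0.4848, 0.1872, 0.132]] 33.53438186645508 3250 depth z 0.13244976340626
oil [[0.4195, 0.1021, 0.066], [0.4196, 0.102, 0.066]] 13.034517288208008 520 depth z 0.06643874176936787
eth [[0.4826, 0.3285, 0.154], [0.4827, 0.3285, 0.154]] 31.426677703857422 2977
purpL [[0.3712, 0.3588, 0.154], [0.3714, 0.359, 0.154]] 36.003570556640625 3537
buf [[0.4847, 0.1897, 0.132], [0.4847, 0.19, 0.132]] 26.101449966430664 1947Traceback (most recent call last):
  File "<stdin>", line 11, in <module>
ValueError: max() iterable argument is empty
```

Emit:
{"op": "jog_arm", "data": {"series": [[[-8,-1,0,0,0,0,40],[-16,-1,0,0,0,0,40],[-24,-2,0,0,0,0,40],[-25,-2,0,0,0,0,40],[-25,-2,0,0,0,0,40],[-25,-2,0,0,0,0,40],[-22,-2,0,0,0,0,40],[-14,-1,0,0,0,0,40],[-8.2,0,0,0,0,0,40],[0,0,0,0,0,0,40]]]}}

```text
time_s: 8.25
eef_pos: [0.4554, -0.0676, 0.2472]
eef_rot: [-0.0, 0.691, 0.723, 0.0]
wrist_force: [-0.2, 0.1, -3.1]
opening: 0.698
grasp_force: 65.4
```

```bash
python3 - <<'E'
from h import *
shift(.4545,-.0685,.095)
E
```

```text
pos [ 0.4554 -0.0676  0.2472] tool shift mm [ -0.8  -0.9 152.2] rotvec [-0.     -0.0001 -0.0018] shift in target axes [ -0.8  -0.9 152.2] F [-0.2  0.1 -3.1] t 8.25 open 0.7 grip 65.4
```

Emit:
{"op": "jog_arm", "data": {"series": [[[-0.8,-0.9,10,0,0,0,40],[0,0,20,0,0,0,40],[0,0,25,0,0,0,40],[0,0,25,0,0,0,40],[0,0,25,0,0,0,40],[0,0,20,0,0,0,40],[0,0,12,0,0,0,40],[0,0,7,0,0,0,40],[0,0,3,0,0,0,40],[0,0,2,0,0,0,40]]]}}

```text
time_s: 9.25
eef_pos: [0.4549, -0.0681, 0.0987]
eef_rot: [0.001, 0.69, 0.724, 0.0]
wrist_force: [0.0, -0.0, -3.2]
opening: 0.698
grasp_force: 65.5
```

Emit:
{"op": "jog_arm", "data": {"series": [[[0,0,0.5,0,0,0,40],[0,0,0.5,0,0,0,40],[0,0,0.5,0,0,0,40],[0,0,0.5,0,0,0,40],[0,0,0.5,0,0,0,40],[0,0,0,0,0,0,40],[0,0,0,0,0,0,40],[0,0,0,0,0,0,40],[0,0,0,0,0,0,40],[0,0,0,0,0,0,40]]]}}

```text
time_s: 10.25
eef_pos: [0.4543, -0.0681, 0.0958]
eef_rot: [-0.0, 0.69, 0.724, 0.0]
wrist_force: [-0.2, 0.2, -3.8]
opening: 0.702
grasp_force: 65.5
```

Emit:
{"op": "jog_arm", "data": {"series": [[[0,0,0.5,0,0,0,40],[0,0,0.5,0,0,0,40],[0,0,0.5,0,0,0,40],[0,0,0,0,0,0,40],[0,0,0,0,0,0,50],[0,0,0,0,0,0,75],[0,0,0,0,0,0,85],[0,0,0,0,0,0,85],[0,0,0,0,0,0,85],[0,0,0,0,0,0,85]]]}}

```text
time_s: 11.25
eef_pos: [0.4544, -0.0681, 0.0943]
eef_rot: [0.0, 0.69, 0.724, 0.0]
wrist_force: [0.0, -0.4, -0.3]
opening: 0.994
grasp_force: 0.0
```

```bash
python3 - <<'E'
from h import *
shift(.4849,.1878,.25)
E
```

```text
pos [ 0.4544 -0.0681  0.0943] tool shift mm [ 254.2   42.5 -155.7] rotvec [ 0.0001  0.     -0.001 ] shift in target axes [ 254.1   42.7 -155.7] F [ 0.  -0.4 -0.3] t 11.25 open 0.99 grip 0.0
```

Emit:
{"op": "jog_arm", "data": {"series": [[[0,0,-5,0,0,0,85],[0,0,-15,0,0,0,85],[0,0,-25,0,0,0,85],[0,0,-30,0,0,0,85],[0,0,-30,0,0,0,85],[4,1,-20,0,0,0,85],[20,3,0,0,0,0,85],[35,6,0,0,0,0,85],[40,7,0,0,0,0,85],[40,7,0,0,0,0,85]]]}}

```text
time_s: 12.25
eef_pos: [0.4719, 0.0731, 0.2199]
eef_rot: [0.0, 0.691, 0.723, 0.0]
wrist_force: [0.4, 0.3, -0.2]
opening: 0.997
grasp_force: 0.0
```

Emit:
{"op": "jog_arm", "data": {"series": [[[40,7,0,0,0,0,85],[35,5,0,0,0,0,85],[24,4,0,0,0,0,85],[12,2,0,0,0,0,85],[4,0.5,0,0,0,0,85],[0,0,0,0,0,0,85],[0,0,0,0,0,0,85],[0,0,0,0,0,0,85],[0,0,0,0,0,0,85],[0,0,0,0,0,0,85]]]}}

```text
time_s: 13.25
eef_pos: [0.485, 0.1871, 0.2194]
eef_rot: [0.0, 0.691, 0.723, 0.0]
wrist_force: [0.7, -0.1, 0.2]
opening: 0.998
grasp_force: 0.0
```

```bash
python3 - <<'E'
from h import *
from bench import ctrl
c=ctrl.camera("wrist");pickle.dump(c,open("w4.pkl","wb"));cv2.imwrite("pics/w4.png",c["frame"])
g=cv2.inRange(cv2.cvtColor(c["frame"],40),(90,120,40),(115,255,255))
k=max(cv2.findContours(g,0,2)[0],key=cv2.contourArea);x,y,w,h=cv2.boundingRect(k)
xy,r,uv,s=capxy(c,(x,y,x+w,y+h),.132);print(xy.round(4),uv,r,s)
shift(*xy[0,:2],.063)
t=ctrl.camera("top");pickle.dump(t,open("top1.pkl","wb"))
print("eth on a, top (+5.5mm y):",capxy(t,(325,195,365,235),.162)[0])
E
```

```text
[[0.4849 0.1881 0.132 ]
 [0.4849 0.1881 0.132 ]] (323.79730224609375, 255.14865112304688) 31.516000747680664 2992
pos [0.4849 0.1872 0.2193] tool shift mm [  0.9   0.  156.3] rotvec [ 0.      0.     -0.0018] shift in target axes [  0.9   0.  156.3] F [-0.2  0.1  0.8] t 13.3 open 0.99 grip 0.0
eth on a, top (+5.5mm y): [[ 0.45257929 -0.07385684  0.162     ]
 [ 0.45273206 -0.0737951   0.162     ]]
```

Ethanol sits within about 1.5 mm of disc_a's centre. Now the buffer bottle.

Emit:
{"op": "jog_arm", "data": {"series": [[[1,0,10,0,0,0,85],[0,0,20,0,0,0,85],[0,0,25,0,0,0,85],[0,0,25,0,0,0,85],[0,0,25,0,0,0,85],[0,0,22,0,0,0,85],[0,0,15,0,0,0,85],[0,0,10,0,0,0,85],[0,0,3,0,0,0,85],[0,0,0,0,0,0,85]]]}}

```text
time_s: 14.35
eef_pos: [0.4847, 0.1886, 0.064]
eef_rot: [-0.0, 0.69, 0.724, -0.0]
wrist_force: [0.7, -0.1, 0.6]
opening: 0.994
grasp_force: 0.0
```

Emit:
{"op": "jog_arm", "data": {"series": [[[0,0,0,0,0,0,40],[0,0,0,0,0,0,40],[0,0,0,0,0,0,40],[0,0,0,0,0,0,40],[0,0,0,0,0,0,40],[0,0,0,0,0,0,40],[0,0,0,0,0,0,40],[0,0,0,0,0,0,40],[0,0,0,0,0,0,40],[0,0,0,0,0,0,40]]]}}

```text
time_s: 15.35
eef_pos: [0.486, 0.1888, 0.0656]
eef_rot: [0.001, 0.69, 0.724, 0.001]
wrist_force: [-0.2, 0.2, 6.9]
opening: 0.66
grasp_force: 64.6
```

```bash
python3 - <<'E'
from h import *
shift(.459,-.168,.26)
E
```

```text
pos [0.486  0.1888 0.0656] tool shift mm [-355.1  -43.2 -194.6] rotvec [ 0.0027 -0.0003 -0.001 ] shift in target axes [-355.1  -44.1 -194.4] F [-0.2  0.2  6.9] t 15.35 open 0.66 grip 64.6
```

Emit:
{"op": "jog_arm", "data": {"series": [[[0,0,-4,0,0,0,40],[0,0,-12,0,0,0,40],[0,0,-22,0,0,0,40],[0,0,-28,0,0,0,40],[0,0,-30,0,0,0,40],[0,0,-30,0,0,0,40],[0,0,-28,0,0,0,40],[-4,-0.5,-20,0,0,0,40],[-10,-1,-10,0,0,0,40],[-18,-2,-4,0,0,0,40]]]}}

```text
time_s: 16.35
eef_pos: [0.4828, 0.1565, 0.2535]
eef_rot: [0.0, 0.69, 0.724, 0.001]
wrist_force: [1.1, -0.3, -4.6]
opening: 0.66
grasp_force: 64.6
```

Emit:
{"op": "jog_arm", "data": {"series": [[[-25,-3,0,0,0,0,40],[-28,-3.5,0,0,0,0,40],[-28,-3.5,0,0,0,0,40],[-28,-3.5,0,0,0,0,40],[-28,-3.5,0,0,0,0,40],[-28,-3.5,0,0,0,0,40],[-28,-3.5,0,0,0,0,40],[-28,-3.5,0,0,0,0,40],[-28,-3.5,0,0,0,0,40],[-28,-3.5,0,0,0,0,40]]]}}

```text
time_s: 17.35
eef_pos: [0.4601, -0.123, 0.2515]
eef_rot: [-0.001, 0.69, 0.723, -0.0]
wrist_force: [1.0, -0.4, -3.2]
opening: 0.657
grasp_force: 64.6
```

Emit:
{"op": "jog_arm", "data": {"series": [[[-22,-3,0,0,0,0,40],[-14,-2,0,0,0,0,40],[-6,-1,0,0,0,0,40],[-2,0,0,0,0,0,40],[0,0,0,0,0,0,40],[0,0,0,0,0,0,40],[0,0,0,0,0,0,40],[0,0,0,0,0,0,40],[0,0,0,0,0,0,40],[0,0,0,0,0,0,40]]]}}

```text
time_s: 18.35
eef_pos: [0.4575, -0.1659, 0.2523]
eef_rot: [0.0, 0.69, 0.724, 0.0]
wrist_force: [0.5, -0.4, -3.3]
opening: 0.662
grasp_force: 64.6
```

```bash
python3 - <<'E'
from h import *
shift(.459,-.168,.073)
from bench import ctrl
c=ctrl.camera("wrist");pickle.dump(c,open("w5.pkl","wb"));cv2.imwrite("pics/w5.png",c["frame"])
E
```

```text
pos [ 0.4575 -0.1659  0.2523] tool shift mm [ -2.2   1.4 179.3] rotvec [ 0.0001  0.     -0.0007] shift in target axes [ -2.2   1.4 179.3] F [ 0.5 -0.4 -3.3] t 18.35 open 0.66 grip 64.6
```

View pics/w5.png

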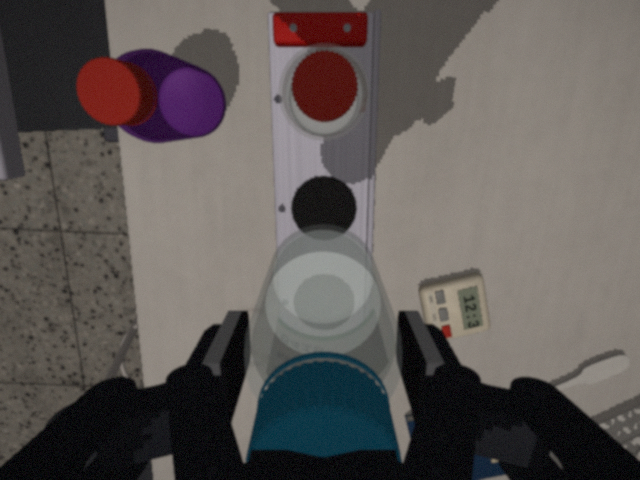

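Here ethanol stands on disc_a with its cap at (325,87), disc_b is free at (324,207), and the buffer is held upright. I measure disc_b directly.

```bash
python3 - <<'E'
from h import *
c=pickle.load(open("w5.pkl","rb"));g=cv2.cvtColor(c["frame"],6)
m=np.zeros_like(g);m[170:224,285:365]=(g[170:224,285:365]<60)
k=max(cv2.findContours(m,0,2)[0],key=cv2.contourArea)[:,0]
k=k[k[:,1]<222];q=cast(c,k,.008)[:,:2]
s=np.linalg.lstsq(np.c_[2*q,np.ones(len(q))],(q**2).sum(1),rcond=None)[0];print("disc b",s[:2],"r",np.sqrt(s[2]+s[0]**2+s[1]**2))
xy,r,uv,n=capxy(c,(285,45,365,130),.162);print("eth",xy,n)
E
```

```text
disc b [ 0.45795246 -0.16919955] r 0.030319060553060516
eth [[ 0.4530053  -0.06985425  0.162     ]
 [ 0.45295769 -0.06993747  0.162     ]] 3692
```

Emit:
{"op": "jog_arm", "data": {"series": [[[-2.8,0.4,10,0,0,0,40],[0,0,20,0,0,0,40],[0,0,28,0,0,0,40],[0,0,28,0,0,0,40],[0,0,28,0,0,0,40],[0,0,24,0,0,0,40],[0,0,18,0,0,0,40],[0,0,12,0,0,0,40],[0,0,6,0,0,0,40],[0,0,2,0,0,0,40]]]}}

```text
time_s: 19.4
eef_pos: [0.4579, -0.1689, 0.0758]
eef_rot: [-0.0, 0.69, 0.723, -0.0]
wrist_force: [-0.2, 0.4, -3.1]
opening: 0.659
grasp_force: 64.6
```

Emit:
{"op": "jog_arm", "data": {"series": [[[0,0,0.5,0,0,0,40],[0,0,0.5,0,0,0,40],[0,0,0.5,0,0,0,40],[0,0,0.5,0,0,0,40],[0,0,0.5,0,0,0,40],[0,0,0.5,0,0,0,40],[0,0,0,0,0,0,40],[0,0,0,0,0,0,40],[0,0,0,0,0,0,40],[0,0,0,0,0,0,40]]]}}

```text
time_s: 20.4
eef_pos: [0.4581, -0.169, 0.0736]
eef_rot: [0.0, 0.69, 0.724, -0.0]
wrist_force: [-3.5, 0.3, 4.1]
opening: 0.659
grasp_force: 65.3
```

Contact felt (+4 N); release and rise.

Emit:
{"op": "jog_arm", "data": {"series": [[[0,0,0,0,0,0,50],[0,0,0,0,0,0,70],[0,0,0,0,0,0,85],[0,0,0,0,0,0,85],[0,0,0,0,0,0,85],[0,0,-5,0,0,0,85],[0,0,-15,0,0,0,85],[0,0,-25,0,0,0,85],[0,0,-30,0,0,0,85],[0,0,-30,0,0,0,85]]]}}

```text
time_s: 21.4
eef_pos: [0.4578, -0.1687, 0.1795]
eef_rot: [-0.0, 0.69, 0.724, -0.0]
wrist_force: [0.7, -0.2, -0.4]
opening: 0.996
grasp_force: 0.0
```

```bash
python3 - <<'E'
from h import *
shift(.4,.2415,.22)
E
```

```text
pos [ 0.4578 -0.1687  0.1795] tool shift mm [412.4 -38.5 -40.4] rotvec [-0.0002 -0.0002 -0.001 ] shift in target axes [412.5 -38.  -40.5] F [ 0.7 -0.2 -0.4] t 21.4 open 1.0 grip 0.0
```

Emit:
{"op": "jog_arm", "data": {"series": [[[0,0,-20,0,0,0,85],[10,-1,-20,0,0,0,85],[25,-2.5,0,0,0,0,85],[38,-3.5,0,0,0,0,85],[40,-3.5,0,0,0,0,85],[40,-3.5,0,0,0,0,85],[40,-3.5,0,0,0,0,85],[40,-3.5,0,0,0,0,85],[40,-3.5,0,0,0,0,85],[40,-3.5,0,0,0,0,85]]]}}

```text
time_s: 22.4
eef_pos: [0.4149, 0.1441, 0.2189]
eef_rot: [0.0, 0.69, 0.723, 0.0]
wrist_force: [1.2, 0.4, -0.4]
opening: 0.994
grasp_force: 0.0
```

Emit:
{"op": "jog_arm", "data": {"series": [[[38,-4,0,0,0,0,85],[30,-3,0,0,0,0,85],[20,-2,0,0,0,0,85],[8,-1,0,0,0,0,85],[3.4,0,0,0,0,0,85],[0,0,0,0,0,0,85],[0,0,0,0,0,0,85],[0,0,0,0,0,0,85],[0,0,0,0,0,0,85],[0,0,0,0,0,0,85]]]}}

```text
time_s: 23.4
eef_pos: [0.4008, 0.2409, 0.2183]
eef_rot: [0.0, 0.691, 0.723, -0.0]
wrist_force: [0.9, -0.0, 0.3]
opening: 0.998
grasp_force: 0.0
```

```bash
python3 - <<'E'
from h import *
from bench import ctrl
c=ctrl.camera("wrist");pickle.dump(c,open("w6.pkl","wb"));cv2.imwrite("pics/w6.png",c["frame"])
xy,r,uv,s=capxy(c,(260,190,390,330),.116);print(xy.round(4),uv,r,s)
shift(*xy[0,:2],.048)
shift(.463,-.269,.25)
E
```

```text
[[0.3999 0.2422 0.116 ]
 [0.3998 0.2421 0.116 ]] (322.4278869628906, 247.0960235595703) 23.700634002685547 1700
pos [0.4008 0.241  0.2183] tool shift mm [  1.3  -0.8 170.3] rotvec [ 0.      0.     -0.0017] shift in target axes [  1.3  -0.8 170.3] F [ 0.4 -0.4 -0.1] t 23.45 open 1.0 grip 0.0
pos [0.4008 0.241  0.2183] tool shift mm [-512.3   38.6  -31.7] rotvec [ 0.      0.     -0.0017] shift in target axes [-512.4   37.7  -31.7] F [ 0.4 -0.4 -0.1] t 23.45 open 1.0 grip 0.0
```

Emit:
{"op": "jog_arm", "data": {"series": [[[1.2,-0.8,12,0,0,0,85],[0,0,22,0,0,0,85],[0,0,26,0,0,0,85],[0,0,26,0,0,0,85],[0,0,26,0,0,0,85],[0,0,24,0,0,0,85],[0,0,18,0,0,0,85],[0,0,11,0,0,0,85],[0,0,4,0,0,0,85],[0,0,0,0,0,0,85]]]}}

```text
time_s: 24.45
eef_pos: [0.3995, 0.2425, 0.0489]
eef_rot: [-0.0, 0.69, 0.724, -0.0]
wrist_force: [-1.4, 0.3, 0.5]
opening: 0.992
grasp_force: 0.0
```

Emit:
{"op": "jog_arm", "data": {"series": [[[0,0,0,0,0,0,30],[0,0,0,0,0,0,30],[0,0,0,0,0,0,30],[0,0,0,0,0,0,30],[0,0,0,0,0,0,30],[0,0,0,0,0,0,30],[0,0,0,0,0,0,30],[0,0,0,0,0,0,30],[0,0,0,0,0,0,30],[0,0,0,0,0,0,30]]]}}

```text
time_s: 25.45
eef_pos: [0.4007, 0.2428, 0.0504]
eef_rot: [0.001, 0.69, 0.724, 0.001]
wrist_force: [-0.8, 0.7, 5.7]
opening: 0.534
grasp_force: 61.3
```

Emit:
{"op": "jog_arm", "data": {"series": [[[0,0,-4,0,0,0,30],[0,0,-12,0,0,0,30],[0,0,-22,0,0,0,30],[0,0,-30,0,0,0,30],[0,0,-32,0,0,0,30],[0,0,-32,0,0,0,30],[0,0,-28,0,0,0,30],[-4,0,-20,0,0,0,30],[-10,1,-10,0,0,0,30],[-20,1.5,-3,0,0,0,30]]]}}

```text
time_s: 26.45
eef_pos: [0.4042, 0.2087, 0.2439]
eef_rot: [0.001, 0.69, 0.724, 0.001]
wrist_force: [0.2, -0.4, -1.4]
opening: 0.533
grasp_force: 61.6
```

Emit:
{"op": "jog_arm", "data": {"series": [[[-28,2,0,0,0,0,30],[-32,2.4,0,0,0,0,30],[-32,2.4,0,0,0,0,30],[-32,2.4,0,0,0,0,30],[-32,2.4,0,0,0,0,30],[-32,2.4,0,0,0,0,30],[-32,2.4,0,0,0,0,30],[-32,2.4,0,0,0,0,30],[-32,2.4,0,0,0,0,30],[-32,2.4,0,0,0,0,30]]]}}

```text
time_s: 27.45
eef_pos: [0.4415, -0.1074, 0.2419]
eef_rot: [-0.0, 0.69, 0.723, -0.0]
wrist_force: [-0.6, 1.2, -1.1]
opening: 0.533
grasp_force: 61.6
```

Emit:
{"op": "jog_arm", "data": {"series": [[[-32,2.4,0,0,0,0,30],[-32,2.4,0,0,0,0,30],[-32,2.4,0,0,0,0,30],[-28,2,0,0,0,0,30],[-20,1.6,0,0,0,0,30],[-12,1,0,0,0,0,30],[-5,0,0,0,0,0,30],[0,0,0,0,0,0,30],[0,0,0,0,0,0,30],[0,0,0,0,0,0,30]]]}}

```text
time_s: 28.45
eef_pos: [0.4617, -0.2652, 0.2423]
eef_rot: [-0.0, 0.69, 0.724, 0.0]
wrist_force: [-0.7, -0.9, -1.6]
opening: 0.53
grasp_force: 61.6
```

```bash
python3 - <<'E'
from h import *
shift(.4628,-.269,.058)
from bench import ctrl
c=ctrl.camera("wrist");pickle.dump(c,open("w7.pkl","wb"));cv2.imwrite("pics/w7.png",c["frame"])
E
```

```text
pos [ 0.4617 -0.2652  0.2423] tool shift mm [ -3.9   0.9 184.3] rotvec [-0.0001 -0.0003  0.0002] shift in target axes [ -3.9   0.9 184.3] F [-0.7 -0.9 -1.6] t 28.45 open 0.53 grip 61.6
```

View pics/w7.png

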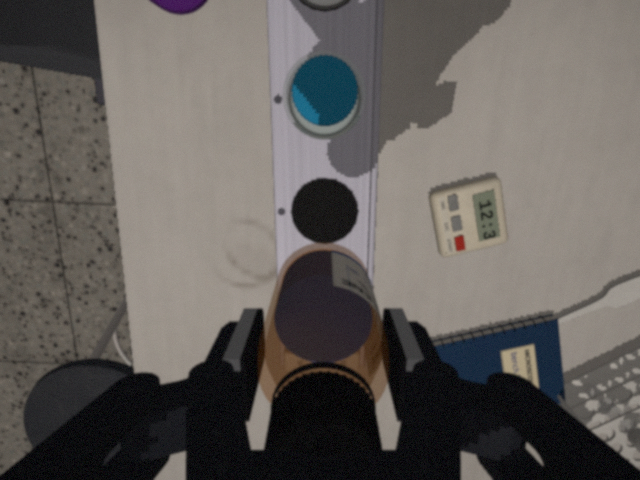

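The buffer stands on disc_b with its cap at (325,92), disc_c is free at (324,210), and the stain bottle is held upright.

```bash
python3 - <<'E'
from h import *
c=pickle.load(open("w7.pkl","rb"));g=cv2.cvtColor(c["frame"],6)
m=np.zeros_like(g);m[172:244,288:362]=(g[172:244,288:362]<60)
k=max(cv2.findContours(m,0,2)[0],key=cv2.contourArea)[:,0]
k=k[k[:,1]<238];q=cast(c,k,.008)[:,:2]
s=np.linalg.lstsq(np.c_[2*q,np.ones(len(q))],(q**2).sum(1),rcond=None)[0];print("disc c",s[:2],"r",np.sqrt(s[2]+s[0]**2+s[1]**2))
xy,r,uv,n=capxy(c,(285,45,365,130),.14);print("buf",xy,n)
shift(*s[:2],.061)
E
```

```text
disc c [ 0.4627732  -0.26948851] r 0.03033905222327062
buf [[ 0.45726745 -0.17068246  0.14      ]
 [ 0.45728949 -0.17070625  0.14      ]] 3681
pos [ 0.4618 -0.2653  0.2424] tool shift mm [ -4.3   0.8 181.4] rotvec [ 0.0001 -0.0001  0.0002] shift in target axes [ -4.3   0.8 181.4] F [ 0.3  0.8 -0.8] t 28.5 open 0.53 grip 61.6
```

Emit:
{"op": "jog_arm", "data": {"series": [[[-4,0.8,10,0,0,0,30],[0,0,20,0,0,0,30],[0,0,28,0,0,0,30],[0,0,30,0,0,0,30],[0,0,30,0,0,0,30],[0,0,26,0,0,0,30],[0,0,18,0,0,0,30],[0,0,12,0,0,0,30],[0,0,6,0,0,0,30],[0,0,2,0,0,0,30]]]}}

```text
time_s: 29.5
eef_pos: [0.4626, -0.27, 0.0599]
eef_rot: [-0.0, 0.69, 0.724, -0.0]
wrist_force: [0.2, -0.1, -1.3]
opening: 0.53
grasp_force: 61.5
```

Emit:
{"op": "jog_arm", "data": {"series": [[[0,0,0.5,0,0,0,30],[0,0,0.5,0,0,0,30],[0,0,0.5,0,0,0,30],[0,0,0.5,0,0,0,30],[0,0,0.5,0,0,0,30],[0,0,0,0,0,0,30],[0,0,0,0,0,0,30],[0,0,0,0,0,0,30],[0,0,0,0,0,0,30],[0,0,0,0,0,0,30]]]}}

```text
time_s: 30.5
eef_pos: [0.4629, -0.2704, 0.0584]
eef_rot: [0.0, 0.69, 0.724, -0.0]
wrist_force: [-1.5, 0.7, 6.0]
opening: 0.532
grasp_force: 62.3
```

Emit:
{"op": "jog_arm", "data": {"series": [[[0,0,0,0,0,0,45],[0,0,0,0,0,0,65],[0,0,0,0,0,0,80],[0,0,0,0,0,0,80],[0,0,0,0,0,0,80],[0,0,-5,0,0,0,80],[0,0,-15,0,0,0,80],[0,0,-25,0,0,0,80],[0,0,-35,0,0,0,80],[0,0,-40,0,0,0,80]]]}}

```text
time_s: 31.5
eef_pos: [0.4619, -0.2695, 0.1783]
eef_rot: [-0.001, 0.69, 0.723, -0.0]
wrist_force: [0.4, -0.6, -0.5]
opening: 0.936
grasp_force: 0.0
```

```bash
python3 - <<'E'
from h import *
shift(.4195,.1015,.22)
E
```

```text
pos [ 0.4619 -0.2695  0.1783] tool shift mm [372.6 -25.  -41. ] rotvec [-0.0016 -0.0016 -0.0011] shift in target axes [372.6 -24.6 -41.7] F [ 0.4 -0.6 -0.5] t 31.5 open 0.94 grip 0.0
```

Emit:
{"op": "jog_arm", "data": {"series": [[[0,0,-20,0,0,0,60],[10,-1,-20,0,0,0,60],[25,-2,0,0,0,0,60],[38,-2.5,0,0,0,0,60],[40,-2.5,0,0,0,0,60],[40,-2.5,0,0,0,0,60],[40,-2.5,0,0,0,0,60],[40,-2.5,0,0,0,0,60],[40,-2.5,0,0,0,0,60],[38,-2.5,0,0,0,0,60]]]}}

```text
time_s: 32.5
eef_pos: [0.4271, 0.0412, 0.2183]
eef_rot: [0.0, 0.69, 0.724, 0.0]
wrist_force: [0.5, -0.3, 0.4]
opening: 0.702
grasp_force: 0.0
```

Emit:
{"op": "jog_arm", "data": {"series": [[[30,-2,0,0,0,0,60],[20,-1.5,0,0,0,0,60],[9,-0.5,0,0,0,0,60],[3,0,0,0,0,0,60],[0,0,10,0,0,0,60],[0,0,20,0,0,0,60],[0,0,20,0,0,0,60],[0,0,10,0,0,0,60],[0,0,0,0,0,0,60],[0,0,0,0,0,0,60]]]}}

```text
time_s: 33.5
eef_pos: [0.4209, 0.1008, 0.158]
eef_rot: [0.0, 0.691, 0.723, -0.0]
wrist_force: [0.8, 0.0, -0.2]
opening: 0.702
grasp_force: 0.0
```

```bash
python3 - <<'E'
from h import *
from bench import ctrl
c=ctrl.camera("wrist");pickle.dump(c,open("w8.pkl","wb"));cv2.imwrite("pics/w8.png",c["frame"])
xy,r,uv,s=capxy(c,(240,150,400,400),.066);print(xy.round(4),uv,r,s)
shift(*xy[0,:2],.014)
E
```

```text
[[0.4193 0.1021 0.066 ]
 [0.4193 0.102  0.066 ]] (321.22210693359375, 252.20614624023438) 17.505338668823242 919
pos [0.4213 0.1009 0.1585] tool shift mm [  1.3  -2.1 144.5] rotvec [ 0.0011  0.0002 -0.0016] shift in target axes [  1.2  -1.9 144.5] F [-0.1 -0.1 -0.1] t 33.55 open 0.7 grip 0.0
```

View pics/w8.png

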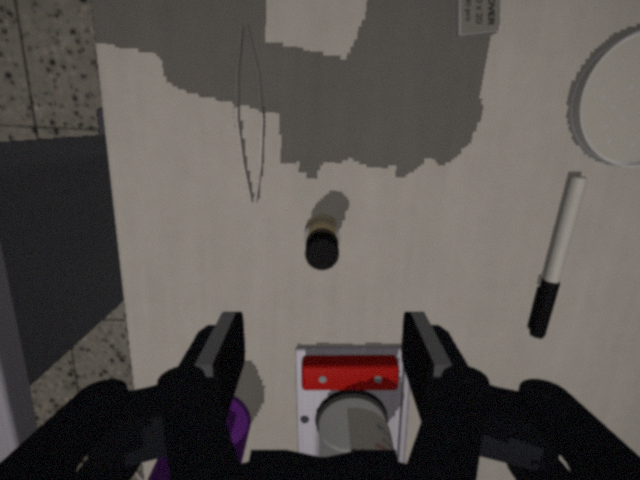

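The oil vial, alone, has its cap at (321,252), with the fingers either side at (220,350) and (425,350).

Emit:
{"op": "jog_arm", "data": {"series": [[[1.2,-2,10,0,0,0,60],[0,0,20,0,0,0,60],[0,0,25,0,0,0,60],[0,0,25,0,0,0,60],[0,0,22,0,0,0,60],[0,0,18,0,0,0,60],[0,0,12,0,0,0,60],[0,0,8,0,0,0,60],[0,0,3,0,0,0,60],[0,0,0.5,0,0,0,60]]]}}

```text
time_s: 34.55
eef_pos: [0.4189, 0.1024, 0.0144]
eef_rot: [0.0, 0.69, 0.724, 0.0]
wrist_force: [0.9, 0.5, 0.8]
opening: 0.7
grasp_force: 0.0
```

Emit:
{"op": "jog_arm", "data": {"series": [[[0,0,0,0,0,0,10],[0,0,0,0,0,0,10],[0,0,0,0,0,0,10],[0,0,0,0,0,0,10],[0,0,0,0,0,0,10],[0,0,0,0,0,0,10],[0,0,0,0,0,0,10],[0,0,0,0,0,0,10],[0,0,0,0,0,0,10],[0,0,0,0,0,0,10]]]}}

```text
time_s: 35.55
eef_pos: [0.4193, 0.1024, 0.0151]
eef_rot: [0.001, 0.69, 0.724, 0.0]
wrist_force: [-2.0, 0.3, 5.4]
opening: 0.274
grasp_force: 58.6
```

```bash
python3 - <<'E'
from h import *
shift(.4676,-.3695,.22)
E
```

```text
pos [0.4193 0.1024 0.0151] tool shift mm [-473.7   26.4 -204.8] rotvec [ 0.0013  0.0001 -0.0009] shift in target axes [-473.7   25.6 -204.9] F [-2.   0.3  5.4] t 35.55 open 0.27 grip 58.6
```

Emit:
{"op": "jog_arm", "data": {"series": [[[0,0,-4,0,0,0,10],[0,0,-12,0,0,0,10],[0,0,-24,0,0,0,10],[0,0,-32,0,0,0,10],[0,0,-34,0,0,0,10],[0,0,-34,0,0,0,10],[0,0,-28,0,0,0,10],[-4,0,-20,0,0,0,10],[-10,0.5,-10,0,0,0,10],[-20,1,-3,0,0,0,10]]]}}

```text
time_s: 36.55
eef_pos: [0.4221, 0.0685, 0.217]
eef_rot: [0.001, 0.69, 0.724, 0.001]
wrist_force: [0.5, -0.8, -0.9]
opening: 0.273
grasp_force: 58.8
```

Emit:
{"op": "jog_arm", "data": {"series": [[[-28,1.5,0,0,0,0,10],[-34,1.8,0,0,0,0,10],[-34,1.8,0,0,0,0,10],[-34,1.8,0,0,0,0,10],[-34,1.8,0,0,0,0,10],[-34,1.8,0,0,0,0,10],[-34,1.8,0,0,0,0,10],[-34,1.8,0,0,0,0,10],[-34,1.8,0,0,0,0,10],[-34,1.8,0,0,0,0,10]]]}}

```text
time_s: 37.55
eef_pos: [0.4542, -0.2659, 0.2148]
eef_rot: [-0.001, 0.691, 0.723, -0.0]
wrist_force: [0.3, 0.1, 0.9]
opening: 0.272
grasp_force: 58.8
```

Emit:
{"op": "jog_arm", "data": {"series": [[[-34,1.8,0,0,0,0,10],[-30,1.6,0,0,0,0,10],[-22,1.2,0,0,0,0,10],[-14,1,0,0,0,0,10],[-6,0.5,0,0,0,0,10],[0,0,0,0,0,0,10],[0,0,0,0,0,0,10],[0,0,0,0,0,0,10],[0,0,0,0,0,0,10],[0,0,0,0,0,0,10]]]}}

```text
time_s: 38.55
eef_pos: [0.4663, -0.3693, 0.2155]
eef_rot: [0.0, 0.69, 0.724, 0.0]
wrist_force: [-0.9, 0.2, -1.2]
opening: 0.275
grasp_force: 58.8
```

```bash
python3 - <<'E'
from h import *
from bench import ctrl
c=ctrl.camera("wrist");pickle.dump(c,open("w9.pkl","wb"));cv2.imwrite("pics/w9.png",c["frame"])
shift(.4676,-.3695,.026)
E
```

```text
pos [ 0.4662 -0.3695  0.2155] tool shift mm [-1.000e-01  1.300e+00  1.895e+02] rotvec [ 0.0001  0.0002 -0.0004] shift in target axes [-1.000e-01  1.300e+00  1.895e+02] F [ 0.6 -0.3  0.2] t 38.6 open 0.27 grip 58.8
```

View pics/w9.png

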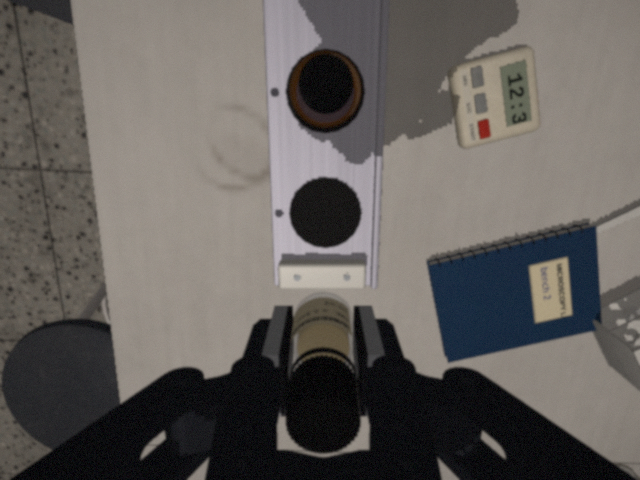

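Here disc_d is free at (325,212), the stain bottle stands on disc_c at (327,85), and the oil vial is held upright.

```bash
python3 - <<'E'
from h import *
c=pickle.load(open("w9.pkl","rb"));g=cv2.cvtColor(c["frame"],6)
m=np.zeros_like(g);m[165:253,283:368]=(g[165:253,283:368]<60)
k=max(cv2.findContours(m,0,2)[0],key=cv2.contourArea)[:,0]
q=cast(c,k,.008)[:,:2]
s=np.linalg.lstsq(np.c_[2*q,np.ones(len(q))],(q**2).sum(1),rcond=None)[0];print("disc d",s[:2],"r",np.sqrt(s[2]+s[0]**2+s[1]**2))
xy,r,uv,n=capxy(c,(285,40,370,130),.124);print("stain",xy,n)
shift(*s[:2],.026)
E
```

```text
disc d [ 0.4677174  -0.36934183] r 0.030303804463439207
stain [[ 0.4618774  -0.27200468  0.124     ]
 [ 0.46238042 -0.27199588  0.124     ]] 2544
pos [ 0.4662 -0.3695  0.2155] tool shift mm [1.000e-01 1.500e+00 1.895e+02] rotvec [ 0.0001  0.0002 -0.0004] shift in target axes [1.000e-01 1.500e+00 1.895e+02] F [ 0.6 -0.3  0.2] t 38.6 open 0.27 grip 58.8
```

Emit:
{"op": "jog_arm", "data": {"series": [[[0.5,1.5,10,0,0,0,10],[0,0,22,0,0,0,10],[0,0,30,0,0,0,10],[0,0,30,0,0,0,10],[0,0,30,0,0,0,10],[0,0,27,0,0,0,10],[0,0,20,0,0,0,10],[0,0,12,0,0,0,10],[0,0,6,0,0,0,10],[0,0,2,0,0,0,10]]]}}

```text
time_s: 39.6
eef_pos: [0.4676, -0.3692, 0.0259]
eef_rot: [-0.0, 0.69, 0.724, 0.0]
wrist_force: [0.8, 0.3, 0.4]
opening: 0.276
grasp_force: 58.8
```

Emit:
{"op": "jog_arm", "data": {"series": [[[0,0,0.5,0,0,0,10],[0,0,0.5,0,0,0,10],[0,0,0.5,0,0,0,10],[0,0,0.5,0,0,0,10],[0,0,0.5,0,0,0,10],[0,0,0,0,0,0,10],[0,0,0,0,0,0,10],[0,0,0,0,0,0,10],[0,0,0,0,0,0,10],[0,0,0,0,0,0,10]]]}}

```text
time_s: 40.6
eef_pos: [0.4676, -0.3693, 0.0238]
eef_rot: [-0.0, 0.69, 0.724, -0.0]
wrist_force: [0.3, -0.3, -0.9]
opening: 0.274
grasp_force: 58.8
```

Emit:
{"op": "jog_arm", "data": {"series": [[[0,0,0.4,0,0,0,10],[0,0,0.3,0,0,0,10],[0,0,0.3,0,0,0,10],[0,0,0,0,0,0,10],[0,0,0,0,0,0,10],[0,0,0,0,0,0,10],[0,0,0,0,0,0,10],[0,0,0,0,0,0,10],[0,0,0,0,0,0,10],[0,0,0,0,0,0,10]]]}}

```text
time_s: 41.6
eef_pos: [0.4676, -0.3694, 0.0231]
eef_rot: [0.0, 0.69, 0.724, -0.0]
wrist_force: [-1.2, 1.2, 5.9]
opening: 0.274
grasp_force: 59.1
```

Contact; open gently to 45 mm (staying inside the lip) and rise.

Emit:
{"op": "jog_arm", "data": {"series": [[[0,0,0,0,0,0,25],[0,0,0,0,0,0,32],[0,0,0,0,0,0,40],[0,0,0,0,0,0,45],[0,0,0,0,0,0,45],[0,0,-4,0,0,0,45],[0,0,-12,0,0,0,45],[0,0,-24,0,0,0,45],[0,0,-32,0,0,0,45],[0,0,-35,0,0,0,45]]]}}

```text
time_s: 42.6
eef_pos: [0.4673, -0.369, 0.1313]
eef_rot: [-0.0, 0.69, 0.724, 0.0]
wrist_force: [0.1, -0.0, 0.1]
opening: 0.53
grasp_force: 0.0
```

Emit:
{"op": "jog_arm", "data": {"series": [[[0,0,-35,0,0,0,45],[0,0,-30,0,0,0,45],[0,0,-15,0,0,0,45],[-10,0,0,0,0,0,45],[-20,0,0,0,0,0,45],[-30,0,0,0,0,0,45],[-30,0,0,0,0,0,45],[-20,0,0,0,0,0,45],[-10,0,0,0,0,0,45],[0,0,0,0,0,0,45]]]}}

```text
time_s: 43.6
eef_pos: [0.4723, -0.4899, 0.2076]
eef_rot: [-0.001, 0.691, 0.723, 0.0]
wrist_force: [0.4, 0.7, -0.5]
opening: 0.527
grasp_force: 0.0
```

```bash
python3 - <<'E'
from h import *
from bench import ctrl
shift(.4676,-.3695,.2)
c=ctrl.camera("wrist");pickle.dump(c,open("w10.pkl","wb"))
t=ctrl.camera("top");s=ctrl.camera("scene")
cv2.imwrite("pics/end.png",np.vstack([np.hstack([t["frame"][160:310,295:515],c["frame"][::2,::2]])[:150] if 0 else cv2.resize(t["frame"][160:300,295:515],(640,407))[:300],cv2.resize(s["frame"][190:310,230:550],(640,240))]))
for n,u,h in(("eth",336,.162),("buf",380,.14),("stain",424,.124),("oil",468,.074)):
    try:print(n,capxy(t,(u-22,190,u+22,245),h)[0][0].round(4))
    except Exception as e:print(n,e)
E
```

```text
pos [ 0.4723 -0.4899  0.2076] tool shift mm [120.5   0.8   7.8] rotvec [-0.0016 -0.0023 -0.0025] shift in target axes [120.5   1.1   7.6] F [ 0.4  0.7 -0.5] t 43.6 open 0.53 grip 0.0
eth [ 0.4526 -0.0739  0.162 ]
buf [ 0.4571 -0.1743  0.14  ]
stain [ 0.4621 -0.2744  0.124 ]
oil [ 0.4664 -0.3735  0.074 ]
```

View pics/end.png

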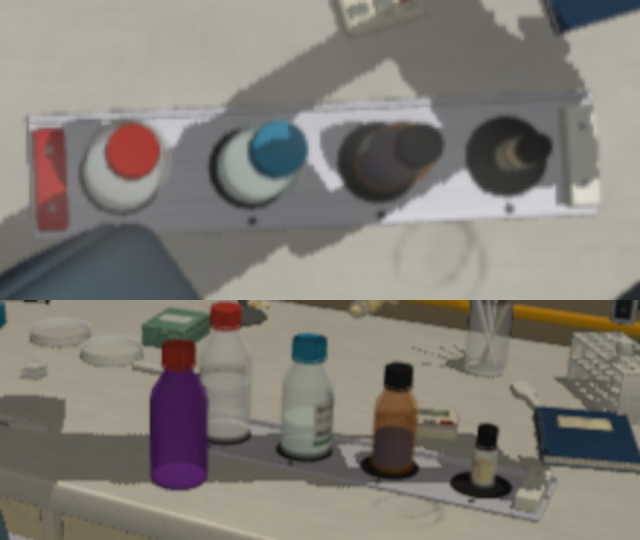

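All four bottles stand upright on their discs: red (130,150), blue (278,150), black on amber (415,145), oil (530,150). They run in order from the red block, each within about 2 mm of its disc centre, and the gripper is clear.

```bash
python3 -c "
from bench import ctrl
print(ctrl.hand_in())"
```

```text
the job is handed in; nothing more can be done
None
```

I handed in the job with the ethanol, buffer, stain and oil bottles upright in that order from the red block to the white one, each within about 2 mm of its disc's centre and the arm clear, at about 44 s of the 112 s; no verdict came back.

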